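Wedge up the bath deck and hold it

TASK

Pick up the orange levelling wedge and, sliding it along the bench nose first, push it squarely into the channel under the blue-edged deck of the bath stand until the wedge has just lifted the deck's front edge off its base, about 5 mm (the edge then stands on the wedge's black band), never more than 10 mm. Lift the deck with the wedge only, without the robot touching the stand, and leave the bottle, beaker and stopper alone. Finish while holding the wedge there in the gripper, flat on the bench: do not let go.

Things in the scene. Friction and masses are not known exactly. Their poses are not given: they have to be found in the camera images.
- wedge_grip (a point): Centre of the grip block of the loose orange wedge (160 g), 21 mm above its flat underside; x to the nose, z up. Wedge 34 mm wide (y), 140 mm long. Block: x -20 to +20 mm, 42 mm high; grasp it from above across y. From x=+20 to the nose at x=+120 the top is a straight ramp falling from 31 to 6 mm (1 in 4). Black band on the ramp, x=+36 to +52: the deck's edge stands there at 7 to 3 mm lift.
- wedge_nose (a point): Middle of the wedge's thin end, 3 mm above its underside, 120 mm ahead of the grip block's centre.
- bath_stand: Fixed stand. Origin on the bench under the middle of the deck's front edge; level x axis points into the channel (push direction), z up. Grey rails 20 mm high leave a channel 140 mm wide (y -70 to +70), 200 mm deep, floored by the bench. On them the aluminium deck, 200 mm wide, 12 mm thick, with a white round bath, 110 mm above bench at most, its wall from 61 mm behind the front edge.
- deck_edge (a point): Middle of the deck's blue front lower edge, 20 mm above the bench when the deck lies on its base; its height minus 20 mm is the lift. x points into the channel. The edge weighs about 3 to 5 N; friction about 0.6. The wedge touches it when the nose is 56 mm past the edge; 76 mm gives 5 mm lift.
- deck (a joint): Deck angle, rad: 0 lying on the base, growing as the front edge rises about a hinge 220 mm behind the edge (5 mm lift = 0.023).
- bottle: Bystander: brown bottle with blue cap, 64 mm wide, 150 mm tall. Origin under its middle.
- beaker: Bystander: clear glass beaker, 68 mm wide, 85 mm tall. Origin under its middle.
- stopper: Bystander: black rubber stopper, 48 mm wide, 35 mm tall. Origin under its middle.

How it is judged:
On the way:
1. the wedge lies on the bench with its nose under the deck, the deck still down (x of wedge_nose in the frame of bath_stand between 0.01 and 0.1 m and height (world z) of wedge_nose below 0.008 m and height (world z) of deck_edge below 0.0207 m), for 0.1 s.
At the end, for the whole second after the job is handed in: Through the last second the deck's edge stands 2 to 8.5 mm above its rest height, carried by the wedge (over 0.5 N), which lies flat on the bench (3.5 mm, 0.05 rad), square to the stand (0.2 rad), at rest, still held by the fingers (over 1 N), the robot not touching the stand (height (world z) of deck_edge between 0.022 and 0.0285 m and contact force between wedge and deck above 0.5 N and contact force between the fingers and wedge above 1 N and contact force between each of the arm, the fingers and bath_stand below 0.2 N and height (world z) of wedge_grip below 0.0245 m and angle between wedge_grip's own z axis and vertical below 0.05 rad and angle between the x axis of wedge_grip and the x axis of bath_stand, either way round below 0.2 rad and linear speed of wedge below 0.01 m/s and velocity of joint deck below 0.05 rad/s); the arm keeps its last pose, push and grip.
It fails at once if the deck's edge is lifted more than 10 mm (height (world z) of deck_edge above 0.0303 m).
It fails at once if the robot pushes on the bath stand or its deck (contact force between any of the fingers, the arm and bath_stand above 1 N).
It fails at once if the bottle is pushed aside or tipped (distance of bottle from where it was at the start of the episode above 0.02 m or angle between bottle's own z axis and vertical above 0.3 rad).
It fails at once if the beaker is pushed aside or tipped (distance of beaker from where it was at the start of the episode above 0.02 m or angle between beaker's own z axis and vertical above 0.3 rad).
It fails at once if the stopper is pushed aside or tipped (distance of stopper from where it was at the start of the episode above 0.02 m or angle between stopper's own z axis and vertical above 0.3 rad).
It also fails if it takes over 35 s, if anything falls off the work surface, if the arm or the gripper's body presses on something with over 40 N, if the wrist force passes 120 N, or if a joint passes its speed limit or range.

ROBOT

A 6-joint arm with a two-finger parallel gripper is mounted at the origin on the work surface. World frame = base frame: x ahead of the robot, y to its left, z up, the work surface at z = 0. Lengths are in m, angles in rad, forces in N, time in s.
With the tool pointing down it reaches from about 0.375 to 0.975 m from the base axis. Payload 3.8 kg.
Tool frame: the origin (TCP) lies on the centre line of the jaws, within the pads' length; the fingertips stand 8 mm ahead of it and the grasp point (between the pads) lies 11 mm behind it; z points along the fingers, y is the direction in which the jaws open and shut (so a half turn about z gives the same grasp; the last joint's range is limited). The gripper opens to 85 mm and grips with 20 to 120 N. Pads are 22 mm wide; open, the fingers measure 114 mm over their backs; the gripper's body (76 mm by 85 mm) begins 54 mm behind the grasp point. The pads swing forward as they close: fully open they stand 13 mm farther back than shut.
Start: joints at [1.067, 0.264, 1.604, -0, 1.274, -0.037], TCP at [0.304, 0.603, 0.239] pointing down, gripper open.
Joint ranges: [-2.63, 2.63], [-0.94, 2.18], [0.31, 2.57], [-1.31, 4.45], [0, 2.66], [-2.55, 2.55]. Speed limits (rad/s): [2.57, 2.57, 3.14, 3.14, 3.14, 3.14].

INTERFACE

Orientations are given as a rotation vector (axis times angle).
In Python, from workcell import * gives the robot as it stands.
- The arm moves only by the tool play_rows, never from a script. Its arguments are lists of equal length, an entry for each row: "slide": the shift along the tool's x, y, z in cm, a list of three; "delta_rot": the turn, a rotation vector about the tool's x, y, z in rad, a list of three. In form: {"slide": [[x, y, z], ...], "delta_rot": [[wx, wy, wz], ...]}. A call has 1 to 12 rows; each row is the pose to reach, as a shift and turn from the pose measured when the call began, along the tool's axes at that moment; what a row does not reach only later rows make up. A row lasts 1/12 s, in which the tool goes at most 41.7 mm and 7.16 degrees, less where a joint would pass 70% of its speed; a pose out of reach is approached as far as the arm can. A call with a gripper value outside its range is refused whole. "hand" is the opening, from 0 (shut) to 1 (fully open), set as the call begins (left out, the last holds). The fingers move at their own pace and stop on an object; "force" is the grip in N (left out, the last holds). Time passes only in rows, so rows that repeat a pose let the fingers close. It gives the time, the measured TCP pose, the force and the opening at its end, in the units of the state.
- read_state(): the state, without advancing time (a new reading comes with each control period).
- read_camera(name): name is "scene" or "top"; returns a dict with "image" (400x640x3 uint8, red, green, blue), "depth" (400x640 float32, m along the optical axis (not along the pixel's ray), 0 where there is no reading), "fovy" (degrees; the focal length in pixels is half the picture's height over the tangent of half this angle, whatever the lens; pixels are square), "cx", "cy" (the principal point, pixels), "k1" (the pictures are not rectified: a ray, as slopes to the right and down, at radius r is drawn at 1 + k1 r^2 times it, then the intrinsics apply), "world_from_camera" (4x4, takes a point from camera to world coordinates). Camera axes: x right, y up, looking along -z (the intrinsics and any distortion apply to the point x, -y, -z); pixel columns grow to the right and rows downward; lengths in m; the calibration is good to about 2 mm. A picture is of the moment at which its call begins.
- finish_job(): hands the job in, once; it reports no verdict.
Trained networks look in a picture, given as the dict that the camera call returned (one of the last four; its "shot" number tells which), for a name from the list of things; names that differ only in an ending like _2 or _b are one class to them, and where a whole thing is asked for, a point or a joint stands for the part that bears it (a point fixed in the world has none). Each returns a list of dicts, best first, with "conf" (0 to 1); they miss things now and then, are a little off and sometimes report something else, mostly with a low value. They report only what shows in the picture. A call takes as long as a camera call.
- spot_in(target, picture): "bbox" ([centre column, centre row, width, height] in pixels, round what is visible of it).
- landmark_of(target, picture): "at" ([column, row] in pixels: a listed point, or the origin of a listed thing).
The state is a dict: "time": time; "q": joint angles; "joint_vel": joint speeds; "joint_torque": joint torques, N m; "tool_pos": TCP position; "tcp_rot": TCP orientation; "wrist_force": force on the tool from outside, world axes, zero at the start; "torque": the same for the moment, N m; "width": opening from 0.0 (shut) to 1.0 (fully open).
Only numpy, scipy, OpenCV 4.12 (cv2) and the standard library are available. Lean on these libraries where they do the work, as an engineer would, in place of code of your own. Each camera call takes 0.05 s, during which the arm holds its last target.

## Working session

There is one attempt and no reset: what is moved stays moved. The work goes in short steps, Python scripts to look and compute and a tool call to move; the robot and the scene stay as the last step left them, time stands still between calls to the robot, and variables do not carry over. Pictures are saved under pics/ and viewed, and the job is handed in when it is done.

Besides the shell and the picture viewer there is one more tool, called after "Emit:" by a JSON object that holds its "api" and its "payload", one argument or row to a line. play_rows: Moves the arm, as the interface text tells. Its arguments: {"type":"object","properties":{"slide":{"type":"array"},"delta_rot":{"type":"array"},"hand":{"type":"number"},"force":{"type":"number"}},"required":["slide","delta_rot"]}

```bash
mkdir -p pics; ls
cat > h.py <<'E'
import numpy as np, cv2, pickle
from scipy.spatial.transform import Rotation as R
from workcell import *
def K(p):
    f=200/np.tan(np.radians(p['fovy'])/2)
    return np.array([[f,0,p['cx']],[0,f,p['cy']],[0,0,1.]])
def ray(p,uv):
    # undistorted slopes: radial forward s_d = s*(1+k1 r^2)
    return cv2.undistortPoints(np.array([[uv]],float),K(p),np.array([p['k1'],0,0,0.]),None,None,None) [0,0] if False else cv2.undistortPointsIter(np.array([[uv]],float),K(p),np.array([p['k1'],0,0,0.]),np.eye(3),np.eye(3),(3,100,1e-10))[0,0]
def at_z(p,uv,z):
    s=ray(p,uv);T=np.array(p['world_from_camera']);d=T[:3,:3]@np.array([s[0],-s[1],-1]);o=T[:3,3]
    return o+d*(z-o[2])/d[2]
def at_depth(p,uv):
    s=ray(p,uv);T=np.array(p['world_from_camera']);c,r=np.round(uv).astype(int);d=p['depth'][r,c]
    return T[:3,3]+T[:3,:3]@(np.array([s[0],-s[1],-1])*d)
def save(p,n):
    cv2.imwrite('pics/'+n+'.png',cv2.cvtColor(p['image'],cv2.COLOR_RGB2BGR))
def cloud(p):
    v,u=np.mgrid[0:400,0:640];pts=np.stack([u.ravel(),v.ravel()],1).astype(float)[:,None]
    s=cv2.undistortPointsIter(pts,K(p),np.array([p['k1'],0,0,0.]),np.eye(3),np.eye(3),(3,50,1e-9))[:,0]
    T=np.array(p['world_from_camera']);d=p['depth'].ravel()[:,None]
    return (T[:3,3]+(np.c_[s[:,0],-s[:,1],-np.ones(len(s))]*d)@T[:3,:3].T).reshape(400,640,3)
E
python3 - <<'E'
from h import *
np.set_printoptions(precision=4,suppress=True)
s=read_state();print(s)
Z={'wedge_grip':.021,'wedge_nose':.003,'bath_stand':0,'deck_edge':.02,'bottle':0,'beaker':0,'stopper':0}
for n in ['top','scene']:
    p=read_camera(n);save(p,n+'0');pickle.dump(p,open(n+'0.pkl','wb'))
    print(n,p['fovy'],p['cx'],p['cy'],p['k1'],p['world_from_camera'])
    for t,z in Z.items():
        for r in landmark_of(t,p)[:2]: print(t,np.round(r['at'],1),r['conf'],at_z(p,r['at'],z))
E
```

```text
pics
{'time': 0.0, 'q': array([ 1.0671,  0.2647,  1.6054,  0.    ,  1.2737, -0.0369]), 'joint_vel': array([ 0.    , -0.0006,  0.0001, -0.0004, -0.001 ,  0.    ]), 'joint_torque': array([ -0.0005, -51.5119, -36.7305,  -0.0002,   0.0135,  -0.    ]), 'tool_pos': array([0.3034, 0.6022, 0.238 ]), 'tcp_rot': array([-0.7264, -3.0558,  0.0034]), 'wrist_force': array([-0.4091, -0.0517,  0.0038]), 'torque': array([-0.0189, -0.0058,  0.0102]), 'width': 0.9988645957220734}
top 49.28365746000804 313.1512732327041 194.3863586422946 -0.0004365513637807204 [[-0.0083  0.9988 -0.0485  0.529 ]
 [-0.9999 -0.0076  0.0147 -0.0304]
 [ 0.0143  0.0486  0.9987  1.3083]
 [ 0.      0.      0.      1.    ]]
wedge_grip [379.8 199.6] 0.75 [ 0.5745 -0.2465  0.021 ]
wedge_nose [348.4 182.1] 0.7 [ 0.6285 -0.1558  0.003 ]
bath_stand [266.6 205. ] 0.86 [0.5617 0.0902 0.    ]
deck_edge [265.5 205.1] 0.93 [0.5609 0.0916 0.02  ]
bottle [348.7 131. ] 0.71 [ 0.7839 -0.1589  0.    ]
bottle [415.8 162.3] 0.46 [ 0.6873 -0.361   0.    ]
beaker [296.4 143. ] 0.57 [ 0.7482 -0.0003  0.    ]
stopper [414.7 160.6] 0.51 [ 0.6925 -0.3578  0.    ]
scene 51.9375490374739 324.3482245420985 201.10192140925415 -0.04628819229503097 [[ 0.349  -0.6719  0.6532  1.3063]
 [ 0.9371  0.25   -0.2435 -0.2723]
 [ 0.0003  0.6971  0.7169  0.8087]
 [ 0.      0.      0.      1.    ]]
wedge_grip [229.3 219. ] 0.55 [ 0.5634 -0.2564  0.021 ]
wedge_nose [276.3 237.2] 0.84 [ 0.6489 -0.1566  0.003 ]
bath_stand [353.2 193.2] 0.87 [0.5686 0.0889 0.    ]
deck_edge [354.5 186.1] 0.61 [0.5623 0.0944 0.02  ]
bottle [290.7 280. ] 0.81 [ 0.7813 -0.1598  0.    ]
beaker [345.1 251.2] 0.94 [ 0.7481 -0.0098  0.    ]
stopper [203.4 272.3] 0.73 [ 0.6896 -0.3472  0.    ]
stopper [288.5 277.5] 0.58 [ 0.7729 -0.1626  0.    ]
```

View pics/top0.png

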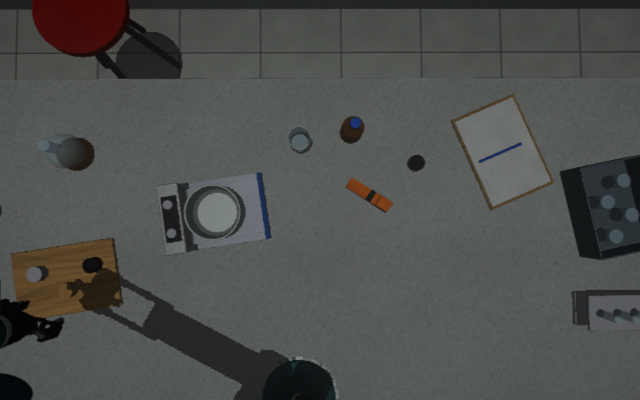

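View pics/scene0.png

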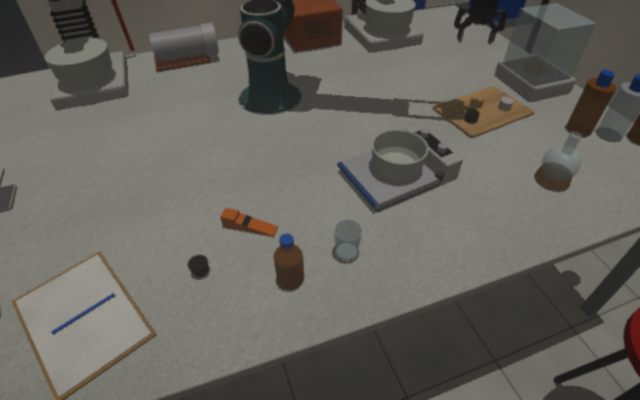

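The top view shows the wedge at about (370,196), its nose at (348,181) facing the stand. The stand's blue edge runs from (260,173) to (268,238). Beaker, bottle and stopper lie at (299,140), (352,129) and (416,162), off the direct path. Next I'll refine the fit with colour masks.

Run:
```python
from h import *
np.set_printoptions(precision=4,suppress=True)
for n in ['top','scene']:
    p=pickle.load(open(n+'0.pkl','rb'));C=cloud(p)
    hsv=cv2.cvtColor(p['image'],cv2.COLOR_RGB2HSV)
    W=(C[...,0]>.4)&(C[...,0]<.75)&(C[...,2]<.2)
    for nm,m in [('orange',(hsv[...,0]<14)&(hsv[...,1]>150)&(hsv[...,2]>70)&(C[...,1]<-.1)&(C[...,1]>-.35)&W),('blue',(hsv[...,0]>100)&(hsv[...,0]<130)&(hsv[...,1]>120)&(hsv[...,2]>40)&(C[...,1]>-.05)&(C[...,1]<.2)&W)]:
        k=cv2.connectedComponentsWithStats(m.astype(np.uint8))
        v,u=np.nonzero(m);print(n,nm,m.sum(),u.min(),u.max(),v.min(),v.max(),k[2][1:].tolist())
        P=C[m];print(' z pct',np.percentile(P[:,2],[1,10,50,90,99]))
        q=cv2.minAreaRect(np.stack([u,v],1).astype(np.float32));b=cv2.boxPoints(q)
        for c in b: print('  corner',c,at_z(p,c,.0),at_z(p,c,.02),at_z(p,c,.032))
        mu=P[:,:2].mean(0);e=np.linalg.svd(P[:,:2]-mu,full_matrices=False)[2]
        print(' mean',P.mean(0),'dir',e[0],np.degrees(np.arctan2(e[0,1],e[0,0])), 'ext',[(np.ptp((P[:,:2]-mu)@x)) for x in e])
    for nm,(c0,c1,r0,r1) in {'a':(255,275,165,245),'b':(340,400,172,218)}.items():
        if n=='top': cv2.imwrite('pics/top_%s.png'%nm,cv2.cvtColor(cv2.resize(p['image'][r0:r1,c0:c1],None,fx=8,fy=7,interpolation=cv2.INTER_NEAREST),cv2.COLOR_RGB2BGR))
```

```text
top orange 470 346 391 178 211 [[346, 178, 25, 21, 252], [371, 193, 21, 19, 218]]
 z pct [0.0039 0.0098 0.0231 0.0439 0.0471]
  corner [345.2353 186.9412] [ 0.6142 -0.1464  0.    ] [ 0.6128 -0.1446  0.02  ] [ 0.6121 -0.1435  0.032 ]
  corner [351.0588 177.2353] [ 0.6433 -0.1643  0.    ] [ 0.6416 -0.1622  0.02  ] [ 0.6405 -0.161   0.032 ]
  corner [392.2353 201.9412] [ 0.5679 -0.2874  0.    ] [ 0.5673 -0.2835  0.02  ] [ 0.5669 -0.2811  0.032 ]
  corner [386.4117 211.647 ] [ 0.5388 -0.2694  0.    ] [ 0.5387 -0.2657  0.02  ] [ 0.5386 -0.2635  0.032 ]
 mean [ 0.5902 -0.2131  0.0259] dir [-0.5592 -0.829 ] -124.00261555325507 ext [np.float64(0.13749423068769223), np.float64(0.033381305747969214)]
top blue 268 257 269 173 238 [[257, 173, 13, 66, 268]]
 z pct [0.0276 0.0301 0.0332 0.0365 0.0384]
  corner [256.1403 173.1258] [0.6577 0.1213 0.    ] [0.6558 0.119  0.02  ] [0.6546 0.1176 0.032 ]
  corner [260.343  172.5108] [0.6595 0.1087 0.    ] [0.6575 0.1065 0.02  ] [0.6563 0.1053 0.032 ]
  corner [269.8864 237.7239] [0.4639 0.0807 0.    ] [0.4649 0.079  0.02  ] [0.4655 0.078  0.032 ]
  corne
[... 863 characters left out ...]
 [np.float64(0.1364232787558249), np.float64(0.03571242106695581)]
scene blue 134 339 376 163 204 [[339, 163, 38, 42, 134]]
 z pct [0.0295 0.0306 0.0325 0.0345 0.0355]
  corner [338.6549 164.177 ] [0.4391 0.0969 0.    ] [0.4605 0.0878 0.02  ] [0.4734 0.0823 0.032 ]
  corner [340.6372 162.4425] [0.4337 0.1055 0.    ] [0.4553 0.0962 0.02  ] [0.4682 0.0906 0.032 ]
  corner [376.0708 202.9381] [0.6253 0.1326 0.    ] [0.6422 0.1226 0.02  ] [0.6523 0.1166 0.032 ]
  corner [374.0885 204.6726] [ 0.6294  0.1247 -0.    ] [0.6461 0.1149 0.02  ] [0.6562 0.109  0.032 ]
 mean [0.5684 0.1002 0.0325] dir [0.9895 0.1448] 8.32416600457728 ext [np.float64(0.18562085703882558), np.float64(0.011202325055810166)]
```

```bash
cat >> h.py <<'E'
def plan(xyz,yaw_deg):
    s=read_state();Rm=R.from_rotvec(s['tcp_rot']);
    c,sn=np.cos(np.radians(yaw_deg)),np.sin(np.radians(yaw_deg))
    G=R.from_matrix(np.array([[c,sn,0],[sn,-c,0],[0,0,-1.]]))
    print('t',round(s['time'],3),'tcp',s['tool_pos'].round(4),'F',s['wrist_force'].round(2),'w',round(s['width'],3),'q',s['q'].round(2))
    x=Rm.as_matrix();print('yaw',np.degrees(np.arctan2(x[1,0],x[0,0])).round(2),'tilt',np.degrees(np.arccos(-x[2,2])).round(2))
    print('slide cm',(Rm.inv().apply(np.array(xyz)-s['tool_pos'])*100).round(2),'rot',(Rm.inv()*G).as_rotvec().round(4))
E
python3 -c "
from h import *
plan([.5635,-.2535,.12],56.4)"
```

```text
t 0.8 tcp [0.3038 0.6028 0.2393] F [-0.65 -0.21  0.66] w 1.0 q [ 1.07  0.26  1.6   0.    1.27 -0.04]
yaw 153.25 tilt 0.0
slide cm [-61.73 -64.78  11.92] rot [ 0.0000e+00 -1.0000e-04  1.6904e+00]
```

Emit:
{"api": "play_rows", "payload": {
  "slide": [
    [-61.7,-64.8,0],
    [-61.7,-64.8,0],
    [-61.7,-64.8,0],
    [-61.7,-64.8,0],
    [-61.7,-64.8,0],
    [-61.7,-64.8,0],
    [-61.7,-64.8,0],
    [-61.7,-64.8,0],
    [-61.7,-64.8,0],
    [-61.7,-64.8,0],
    [-61.7,-64.8,0],
    [-61.7,-64.8,0]
  ],
  "delta_rot": [
    [0,0,1.69],
    [0,0,1.69],
    [0,0,1.69],
    [0,0,1.69],
    [0,0,1.69],
    [0,0,1.69],
    [0,0,1.69],
    [0,0,1.69],
    [0,0,1.69],
    [0,0,1.69],
    [0,0,1.69],
    [0,0,1.69]
  ],
  "hand": 1
}}

```text
time: 1.8
tool_pos: [0.4489, 0.1224, 0.2398]
tcp_rot: [2.62, 1.733, 0.002]
wrist_force: [1.2, 0.2, -0.1]
width: 1.0
```

```bash
python3 -c "
from h import *
plan([.5635,-.2535,.12],56.4)"
```

```text
t 1.8 tcp [0.4489 0.1224 0.2398] F [ 1.18  0.2  -0.09] w 1.0 q [ 0.21 -0.14  2.03  0.    1.25  0.61]
yaw 66.97 tilt 0.08
slide cm [-30.12  25.24  11.98] rot [ 0.001  -0.001   0.1845]
```

Emit:
{"api": "play_rows", "payload": {
  "slide": [
    [-30.1,25.2,4],
    [-30.1,25.2,6],
    [-30.1,25.2,8],
    [-30.1,25.2,9],
    [-30.1,25.2,12],
    [-30.1,25.2,12],
    [-30.1,25.2,12],
    [-30.1,25.2,12],
    [-30.1,25.2,12],
    [-30.1,25.2,12],
    [-30.1,25.2,12],
    [-30.1,25.2,12]
  ],
  "delta_rot": [
    [0,0,0.185],
    [0,0,0.185],
    [0,0,0.185],
    [0,0,0.185],
    [0,0,0.185],
    [0,0,0.185],
    [0,0,0.185],
    [0,0,0.185],
    [0,0,0.185],
    [0,0,0.185],
    [0,0,0.185],
    [0,0,0.185]
  ]
}}

```text
time: 2.8
tool_pos: [0.5626, -0.2547, 0.1181]
tcp_rot: [-2.77, -1.479, 0.0]
wrist_force: [0.5, 0.1, -0.0]
width: 0.998
```

```bash
python3 -c "
from h import *
for n in ['scene','top']:
    p=read_camera(n);save(p,n+'1');im=cv2.imread('pics/%s1.png'%n)
    c=im[150:280,170:330] if n=='scene' else im[140:240,320:440]
    cv2.imwrite('pics/%s1c.png'%n,cv2.resize(c,None,fx=4,fy=4,interpolation=cv2.INTER_CUBIC))
plan([.5635,-.2535,.015],56.4)"
```

```text
t 2.9 tcp [ 0.563  -0.2528  0.1198] F [-0.19  0.46 -0.05] w 0.995 q [-0.46  0.25  1.85  0.    1.04  0.12]
yaw 56.35 tilt 0.08
slide cm [-0.04  0.07 10.48] rot [ 0.0002 -0.0014 -0.0009]
```

View pics/scene1c.png

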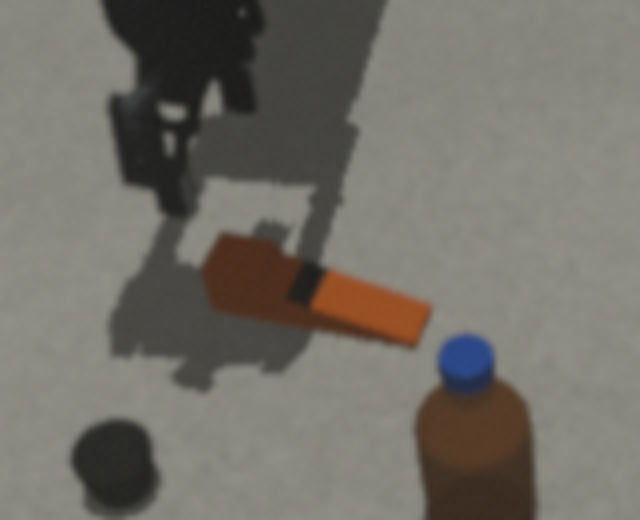

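View pics/top1c.png

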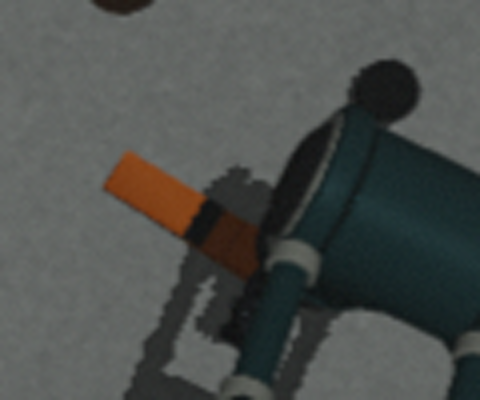

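In the crops the hand hangs over the grip block, with the jaws opening across the wedge (block near scene pixel (232,218)). The nose still points at the channel side and the stopper is clear of the fingers. Descending.

Emit:
{"api": "play_rows", "payload": {
  "slide": [
    [0,0.1,4],
    [0,0.1,7],
    [0,0.1,8.5],
    [0,0.1,9.5],
    [0,0.1,10.2],
    [0,0.1,10.4],
    [0,0.1,10.4]
  ],
  "delta_rot": [
    [0,0,0],
    [0,0,0],
    [0,0,0],
    [0,0,0],
    [0,0,0],
    [0,0,0],
    [0,0,0]
  ]
}}

```text
time: 3.48
tool_pos: [0.5647, -0.2529, 0.0167]
tcp_rot: [2.768, 1.484, 0.003]
wrist_force: [0.2, -0.7, -0.0]
width: 1.0
```

```bash
python3 -c "
from h import *
p=read_camera('scene');save(p,'scene2');im=cv2.imread('pics/scene2.png')
cv2.imwrite('pics/scene2c.png',cv2.resize(im[150:280,170:330],None,fx=4,fy=4,interpolation=cv2.INTER_CUBIC))
plan([.5635,-.2535,.015],56.4)"
```

```text
t 3.533 tcp [ 0.565  -0.2533  0.0172] F [ 0.16 -0.42  1.16] w 0.996 q [-0.46  0.38  1.9   0.    0.86  0.12]
yaw 56.38 tilt 0.17
slide cm [-0.1  -0.12  0.22] rot [ 0.0024 -0.0017 -0.0004]
```

View pics/scene2c.png

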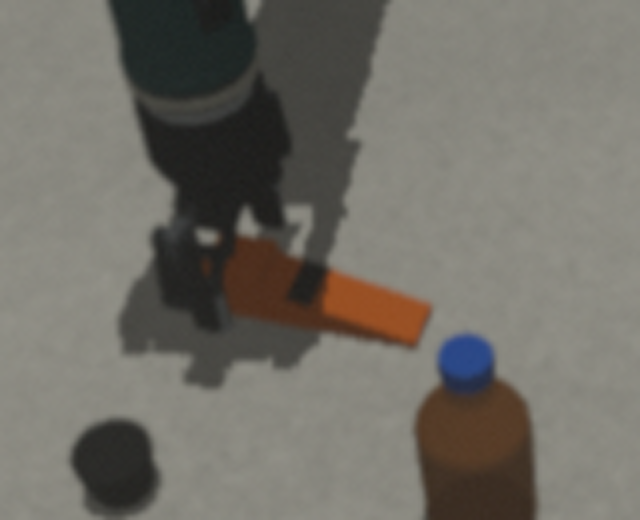

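The view shows a finger on each side of the block, the near one (crop (205,290)) perhaps 5–8 mm behind the block's middle. I'll shift 4 mm towards the nose and close.

Emit:
{"api": "play_rows", "payload": {
  "slide": [
    [0.4,-0.1,0.1],
    [0.4,-0.1,0.2],
    [0.4,-0.1,0.2]
  ],
  "delta_rot": [
    [0,0,0],
    [0,0,0],
    [0,0,0]
  ]
}}

```text
time: 3.78
tool_pos: [0.5673, -0.2496, 0.0162]
tcp_rot: [2.766, 1.483, 0.006]
wrist_force: [0.7, 0.6, -0.5]
width: 1.001
```

Emit:
{"api": "play_rows", "payload": {
  "slide": [
    [0,0,0],
    [0,0,0],
    [0,0,0],
    [0,0,0],
    [0,0,0],
    [0,0,0],
    [0,0,0],
    [0,0,0],
    [0,0,0],
    [0,0,0]
  ],
  "delta_rot": [
    [0,0,0],
    [0,0,0],
    [0,0,0],
    [0,0,0],
    [0,0,0],
    [0,0,0],
    [0,0,0],
    [0,0,0],
    [0,0,0],
    [0,0,0]
  ],
  "hand": 0,
  "force": 60
}}

```text
time: 4.62
tool_pos: [0.5674, -0.2497, 0.0165]
tcp_rot: [2.766, 1.483, 0.006]
wrist_force: [0.1, 0.2, 3.1]
width: 0.387
```

```bash
python3 -c "
from h import *
p=read_camera('scene');save(p,'scene3');im=cv2.imread('pics/scene3.png')
cv2.imwrite('pics/scene3c.png',cv2.resize(im[150:280,170:330],None,fx=4,fy=4,interpolation=cv2.INTER_CUBIC))
plan([.5635,-.2535,.015],56.4)"
```

```text
t 4.667 tcp [ 0.5674 -0.2497  0.0164] F [-0.78  0.4   2.44] w 0.392 q [-0.46  0.38  1.9   0.    0.85  0.13]
yaw 56.4 tilt 0.29
slide cm [-0.53 -0.12  0.14] rot [ 0.0047 -0.0019 -0.    ]
```

View pics/scene3c.png

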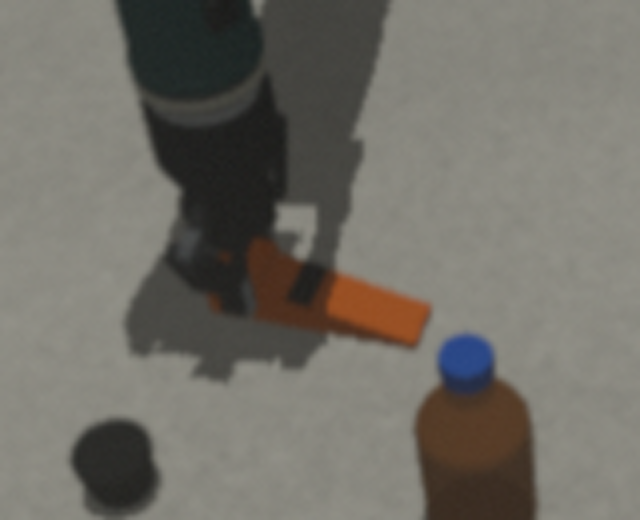

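Gripped: the opening of 0.39 is about 33 mm, and the wedge has not shifted. Lift 2.5 cm, then carry it to the front of the channel.

Emit:
{"api": "play_rows", "payload": {
  "slide": [
    [0,0,-0.5],
    [0,0,-1.5],
    [0,0,-2.5],
    [0,0,-2.5],
    [0,0,-2.5]
  ],
  "delta_rot": [
    [0,0,0],
    [0,0,0],
    [0,0,0],
    [0,0,0],
    [0,0,0]
  ]
}}

```text
time: 5.08
tool_pos: [0.5683, -0.2501, 0.0429]
tcp_rot: [2.764, 1.482, 0.009]
wrist_force: [-0.3, 0.1, -1.7]
width: 0.387
```

```bash
python3 -c "
from h import *
plan([.585,-.072,.04],98.3)"
```

```text
t 5.083 tcp [ 0.5683 -0.2501  0.0429] F [-0.27  0.13 -1.71] w 0.387 q [-0.46  0.35  1.89  0.    0.9   0.13]
yaw 56.4 tilt 0.44
slide cm [15.76 -8.47  0.26] rot [ 7.900e-03  5.000e-04 -7.312e-01]
```

Emit:
{"api": "play_rows", "payload": {
  "slide": [
    [3,-1.6,0],
    [6,-3.2,0],
    [9,-4.8,0],
    [12,-6.4,0],
    [14,-7.5,0],
    [15.8,-8.5,0],
    [15.8,-8.5,0],
    [15.8,-8.5,0],
    [15.8,-8.5,0]
  ],
  "delta_rot": [
    [0.006,0,-0.11],
    [0.006,0,-0.22],
    [0.006,0,-0.33],
    [0.006,0,-0.44],
    [0.006,0,-0.55],
    [0.006,0,-0.66],
    [0.006,0,-0.73],
    [0.006,0,-0.73],
    [0.006,0,-0.73]
  ]
}}

```text
time: 5.83
tool_pos: [0.5847, -0.0712, 0.0424]
tcp_rot: [2.057, 2.373, 0.0]
wrist_force: [0.2, -0.2, -1.0]
width: 0.392
```

```bash
cat > m.py <<'E'
from h import *
import sys
np.set_printoptions(precision=4,suppress=True)
k=sys.argv[1]; dz=float(sys.argv[2])
Z={'wedge_grip':.021+dz,'wedge_nose':.003+dz,'deck_edge':.02,'bath_stand':0}
for n in ['scene','top']:
    p=read_camera(n);save(p,n+k);im=cv2.imread('pics/%s%s.png'%(n,k))
    c=im[120:260,240:440] if n=='scene' else im[150:260,240:400]
    cv2.imwrite('pics/%s%sc.png'%(n,k),cv2.resize(c,None,fx=4,fy=4,interpolation=cv2.INTER_CUBIC))
    C=cloud(p);hsv=cv2.cvtColor(p['image'],cv2.COLOR_RGB2HSV)
    m=(hsv[...,0]<14)&(hsv[...,1]>150)&(hsv[...,2]>50)&(C[...,0]>.45)&(C[...,0]<.7)&(C[...,1]<.15)&(C[...,1]>-.3)&(C[...,2]<.12)
    if m.sum()>20:
        P=C[m];mu=P[:,:2].mean(0);e=np.linalg.svd(P[:,:2]-mu,full_matrices=False)[2]
        d=e[0]*np.sign(e[0,1]);nn=((P[:,:2]-mu)@d)
        print(n,'orange',m.sum(),'yaw',np.degrees(np.arctan2(d[1],d[0])),'mean',P.mean(0),'nose tip',mu+d*np.percentile(nn,99),'z',np.percentile(P[:,2],[2,50,98]))
    for t,z in Z.items():
        for r in landmark_of(t,p)[:1]: print(n,t,np.round(r['at'],1),round(r['conf'],2),at_z(p,r['at'],z))
plan([.585,-.072,.017],98.3)
E
python3 m.py 4 .026
```

```text
scene orange 330 yaw 101.88698182546521 mean [ 0.5833 -0.023   0.0458] nose tip [0.57   0.0405] z [0.0315 0.0423 0.0696]
scene wedge_grip [297.4 201.3] 0.67 [ 0.5886 -0.0792  0.047 ]
scene wedge_nose [336.9 188.9] 0.88 [0.5643 0.0408 0.029 ]
scene deck_edge [354.8 187.9] 0.66 [0.5693 0.0923 0.02  ]
scene bath_stand [352.8 193.6] 0.85 [0.5697 0.0872 0.    ]
top orange 136 yaw 112.25227715815042 mean [0.5706 0.0205 0.0371] nose tip [0.5633 0.0383] z [0.0298 0.0371 0.0442]
top wedge_nose [284.1 202.4] 0.61 [0.5682 0.0362 0.029 ]
top deck_edge [264.8 206.2] 0.71 [0.5577 0.0936 0.02  ]
top bath_stand [268.  204.7] 0.97 [0.5625 0.086  0.    ]
t 6.333 tcp [ 0.5849 -0.0718  0.0426] F [-0.14 -0.28 -2.42] w 0.39 q [-0.16  0.3   1.96 -0.    0.88 -0.31]
yaw 98.18 tilt 0.11
slide cm [-0.01  0.    2.56] rot [ 0.0015  0.0011 -0.002 ]
```

View pics/scene4c.png

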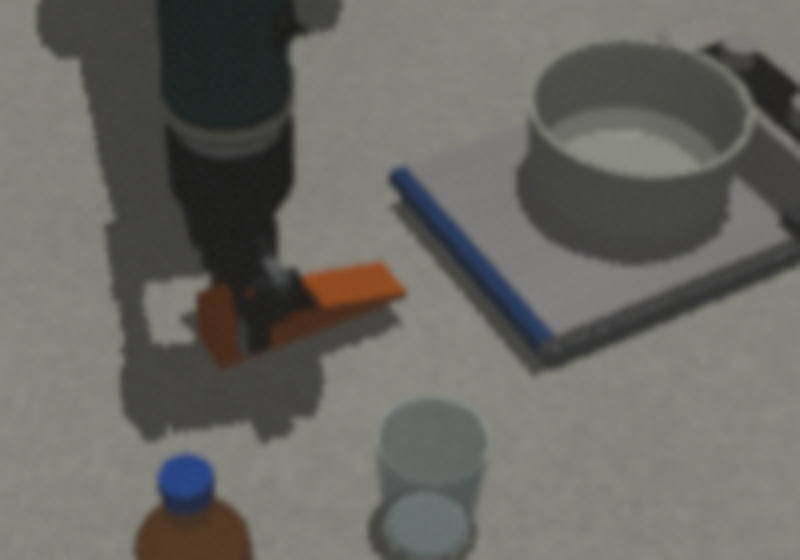

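View pics/top4c.png

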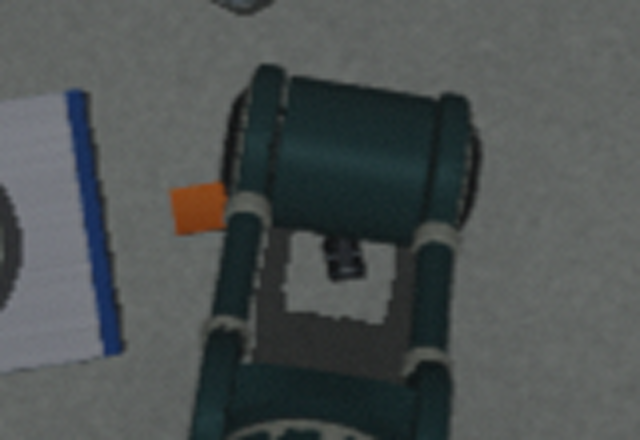

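The wedge is held level about 26 mm up, its nose at scene crop (400,285), about 52 mm short of the blue edge and aimed at its middle. Lower it to the bench.

Emit:
{"api": "play_rows", "payload": {
  "slide": [
    [0,0,1],
    [0,0,1.8],
    [0,0,2.2],
    [0,0,2.5],
    [0,0,2.6],
    [0,0,2.6]
  ],
  "delta_rot": [
    [0,0,0],
    [0,0,0],
    [0,0,0],
    [0,0,0],
    [0,0,0],
    [0,0,0]
  ]
}}

```text
time: 6.83
tool_pos: [0.5844, -0.0717, 0.0164]
tcp_rot: [2.057, 2.374, -0.001]
wrist_force: [-1.2, -0.0, -0.2]
width: 0.392
```

```bash
python3 m.py 5 0
```

```text
scene orange 310 yaw 101.37701513764496 mean [ 0.5821 -0.0217  0.0203] nose tip [0.5697 0.0398] z [0.0065 0.0164 0.0431]
scene wedge_grip [297.1 207.8] 0.61 [ 0.5866 -0.0806  0.021 ]
scene wedge_nose [341.7 198.4] 0.56 [0.5791 0.0498 0.003 ]
scene deck_edge [355.5 186.5] 0.87 [0.5648 0.0964 0.02  ]
scene bath_stand [353.3 193.8] 0.9 [0.5709 0.0882 0.    ]
top orange 134 yaw 115.0971236886045 mean [0.57   0.021  0.0113] nose tip [0.5614 0.0392] z [0.0038 0.0114 0.0174]
top wedge_nose [284.  203.3] 0.66 [0.5663 0.0379 0.003 ]
top deck_edge [283.8 203.9] 0.71 [0.564  0.0376 0.02  ]
top bath_stand [266.5 206.3] 0.56 [0.5578 0.0905 0.    ]
t 7.333 tcp [ 0.5849 -0.0718  0.0165] F [-0.7   0.38 -1.34] w 0.387 q [-0.16  0.33  1.97 -0.    0.84 -0.31]
yaw 98.18 tilt 0.1
slide cm [-0.02  0.   -0.05] rot [ 0.0015  0.001  -0.0021]
```

View pics/scene5c.png

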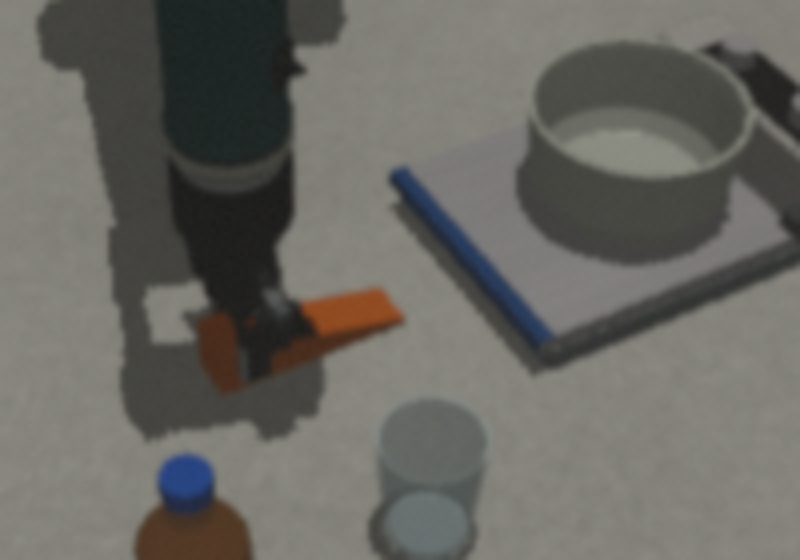

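The wedge is down: its ramp nose is at scene crop (400,315), and the contact force is near zero. Slide in 8 cm, to about 3 cm past the edge, which is still before contact.

Emit:
{"api": "play_rows", "payload": {
  "slide": [
    [0.5,0,0.1],
    [1.5,0,0.1],
    [2.5,0,0.1],
    [3.5,0,0.1],
    [4.5,0,0.1],
    [5.5,0,0.1],
    [6.5,0,0.1],
    [7.2,0,0.1],
    [7.7,0,0.1],
    [8,0,0.1],
    [8,0,0.1],
    [8,0,0.1]
  ],
  "delta_rot": [
    [0,0,0],
    [0,0,0],
    [0,0,0],
    [0,0,0],
    [0,0,0],
    [0,0,0],
    [0,0,0],
    [0,0,0],
    [0,0,0],
    [0,0,0],
    [0,0,0],
    [0,0,0]
  ]
}}

```text
time: 8.33
tool_pos: [0.5743, 0.0088, 0.0164]
tcp_rot: [2.054, 2.373, 0.003]
wrist_force: [0.4, -0.6, 6.7]
width: 0.385
```

```bash
python3 m.py 6 0
```

```text
scene orange 229 yaw 99.40299523689593 mean [0.5765 0.0395 0.0247] nose tip [0.5671 0.0964] z [0.0101 0.0192 0.0443]
scene wedge_grip [326.6 195.7] 0.81 [0.5715 0.0081 0.021 ]
scene wedge_nose [364.4 188.5] 0.97 [0.5651 0.1246 0.003 ]
scene deck_edge [354.5 185.3] 0.75 [0.5594 0.0957 0.02  ]
scene bath_stand [352.2 192.6] 0.72 [ 0.5655  0.0872 -0.    ]
top deck_edge [264.6 205.1] 0.92 [0.5609 0.0942 0.02  ]
top bath_stand [268.  206.5] 0.63 [0.5572 0.086  0.    ]
t 8.833 tcp [0.5743 0.0089 0.0164] F [ 0.81 -0.08  6.43] w 0.392 q [-0.03  0.31  2.   -0.    0.83 -0.17]
yaw 98.23 tilt 0.2
slide cm [-8.16 -0.1  -0.06] rot [ 0.0034  0.0006 -0.0011]
```

View pics/scene6c.png

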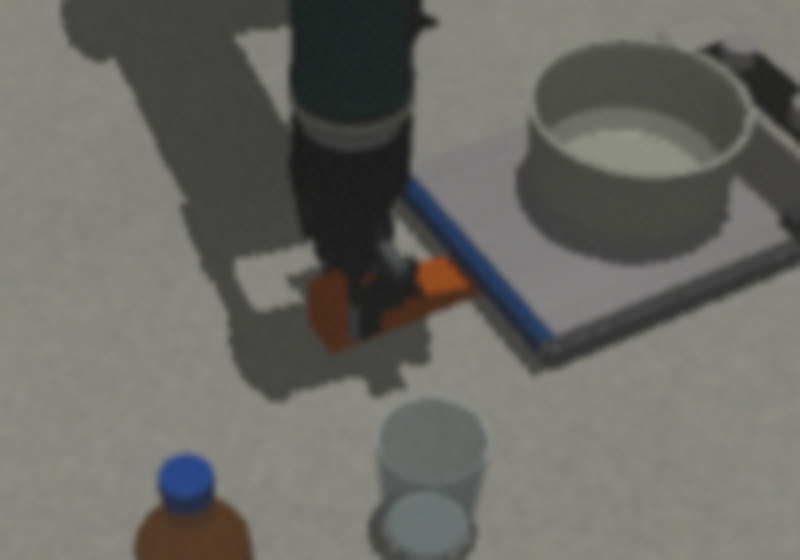

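View pics/top6c.png

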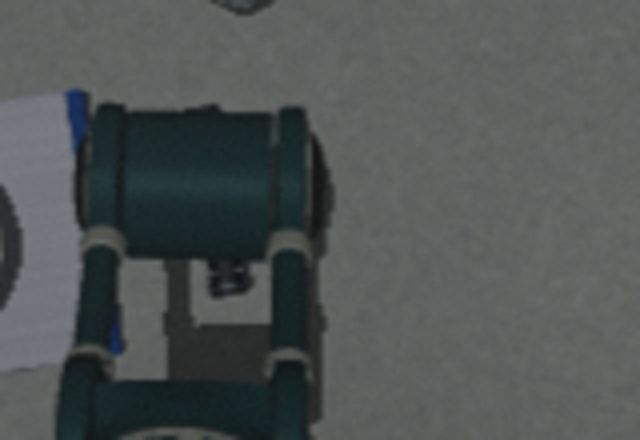

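The nose is under the deck (crop (475,290)) and the deck is still down. The wedge presses on the bench with about 7 N. Advance 2.5 cm next, and measure lift from depth.

Emit:
{"api": "play_rows", "payload": {
  "slide": [
    [0.3,0,0.08],
    [0.7,0,0.08],
    [1.1,0,0.08],
    [1.5,0,0.08],
    [1.9,0,0.08],
    [2.2,0,0.08],
    [2.5,0,0.08],
    [2.5,0,0.08],
    [2.5,0,0.08]
  ],
  "delta_rot": [
    [0,0,0],
    [0,0,0],
    [0,0,0],
    [0,0,0],
    [0,0,0],
    [0,0,0],
    [0,0,0],
    [0,0,0],
    [0,0,0]
  ]
}}

```text
time: 9.58
tool_pos: [0.5713, 0.0347, 0.0164]
tcp_rot: [2.053, 2.373, 0.005]
wrist_force: [1.4, -1.6, 6.0]
width: 0.387
```

```bash
cat > lift.py <<'E'
from h import *
import sys
np.set_printoptions(precision=4,suppress=True)
O=np.array([.561,.0915]);a=np.radians(98.3);ex=np.array([np.cos(a),np.sin(a)]);ey=np.array([-ex[1],ex[0]])
def fit(p,B=None):
    C=cloud(p);X=(C[...,:2]-O)@ex;Y=(C[...,:2]-O)@ey;hsv=cv2.cvtColor(p['image'],cv2.COLOR_RGB2HSV)
    return C,X,Y,(X>.003)&(X<.19)&(np.abs(Y)<.094)&(C[...,2]>.022)&(C[...,2]<.05)&(p['depth']>0)
k=sys.argv[1]
for n in ['scene','top']:
    b=pickle.load(open(n+'0.pkl','rb'));p=read_camera(n);save(p,n+k);pickle.dump(p,open(n+k+'.pkl','wb'))
    C0,X0,Y0,m0=fit(b);C1,X1,Y1,m1=fit(p);m=m0&m1&(np.abs(C1[...,2]-C0[...,2])<.015)
    d=(C1[...,2]-C0[...,2])[m];x=X0[m]
    for lo,hi in [(0,.03),(.03,.06),(.06,.1),(.1,.2)]:
        s=(x>lo)&(x<hi)
        if s.sum()>5: print(n,lo,hi,s.sum(),'dz mm',(1e3*np.median(d[s])).round(2),'+-',(1e3*d[s].std()/np.sqrt(s.sum())).round(2))
    # lift at edge: dz = L*(1-x/.22)
    w=1-x/.22;print(n,'edge lift mm',(1e3*(w@d)/(w@w)).round(2))
    im=cv2.imread('pics/%s%s.png'%(n,k));c=im[120:260,240:440] if n=='scene' else im[150:260,240:400]
    cv2.imwrite('pics/%s%sc.png'%(n,k),cv2.resize(c,None,fx=4,fy=4,interpolation=cv2.INTER_CUBIC))
    for t,z in {'wedge_grip':.021,'wedge_nose':.003,'deck_edge':.02}.items():
        for r in landmark_of(t,p)[:1]:
            q=at_z(p,r['at'],z);print(n,t,round(r['conf'],2),q,'along',(1e3*(q[:2]-O)@ex).round(1))
s=read_state();f=s['wrist_force'];print('tcp along mm',1e3*(s['tool_pos'][:2]-O)@ex,'lat',1e3*(s['tool_pos'][:2]-O)@ey,'F along',f[:2]@ex,'Fz',f[2])
plan([.585,-.072,.017],98.3)
E
python3 lift.py 7
```

```text
scene 0 0.03 363 dz mm 0.07 +- 0.11
scene 0.03 0.06 457 dz mm -0.0 +- 0.09
scene 0.06 0.1 553 dz mm 0.17 +- 0.09
scene 0.1 0.2 647 dz mm 0.08 +- 0.08
scene edge lift mm 0.09
scene wedge_grip 0.57 [0.5665 0.0254 0.021 ] along -66.1
scene deck_edge 0.96 [0.5678 0.0791 0.02  ] along -13.2
top 0 0.03 225 dz mm 0.03 +- 0.21
top 0.03 0.06 245 dz mm -0.28 +- 0.24
top 0.06 0.1 754 dz mm -0.19 +- 0.13
top 0.1 0.2 1602 dz mm -0.02 +- 0.09
top edge lift mm -0.05
top wedge_nose 0.41 [ 0.7571 -0.0022  0.003 ] along -121.1
top deck_edge 0.77 [0.5518 0.0934 0.02  ] along 3.2
tcp along mm -57.653934497175044 lat -2.0425063746139283 F along -2.1129196717863614 Fz 5.102192742033871
t 9.983 tcp [0.5713 0.0347 0.0164] F [ 0.53 -2.06  5.1 ] w 0.386 q [ 0.02  0.31  2.01  0.    0.82 -0.13]
yaw 98.29 tilt 0.29
slide cm [-10.76  -0.19  -0.05] rot [ 0.005   0.0006 -0.0002]
```

View pics/scene7c.png

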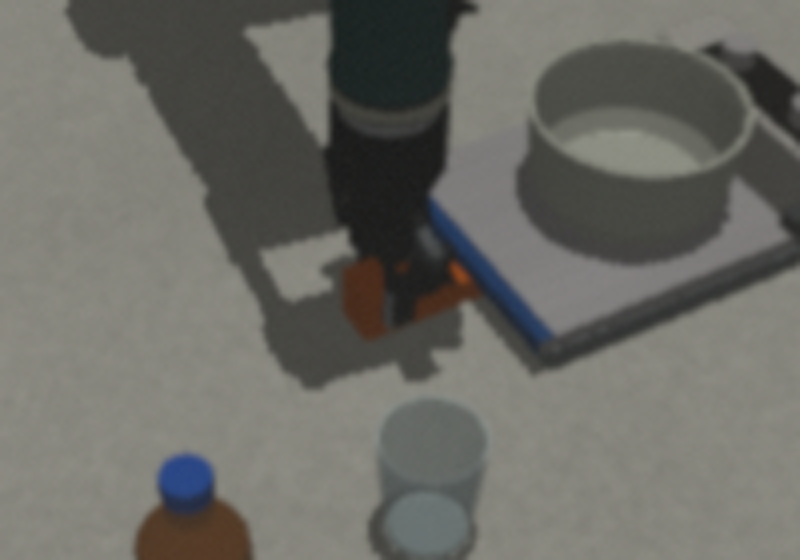

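Lift is still 0.0 mm on both cameras, so contact is close. Advance 1 cm.

Emit:
{"api": "play_rows", "payload": {
  "slide": [
    [0.2,0,0.08],
    [0.4,0,0.08],
    [0.6,0,0.08],
    [0.8,0,0.08],
    [1.0,0,0.08],
    [1.0,0,0.08],
    [1.0,0,0.08]
  ],
  "delta_rot": [
    [0.004,0,0],
    [0.004,0,0],
    [0.004,0,0],
    [0.004,0,0],
    [0.004,0,0],
    [0.004,0,0],
    [0.004,0,0]
  ]
}}

```text
time: 10.57
tool_pos: [0.5707, 0.0443, 0.0164]
tcp_rot: [2.051, 2.375, 0.001]
wrist_force: [1.9, -7.6, 5.4]
width: 0.383
```

```bash
python3 lift.py 8
```

```text
scene 0 0.03 309 dz mm 1.88 +- 0.11
scene 0.03 0.06 431 dz mm 1.55 +- 0.1
scene 0.06 0.1 552 dz mm 1.18 +- 0.1
scene 0.1 0.2 638 dz mm 0.33 +- 0.09
scene edge lift mm 1.9
scene wedge_grip 0.51 [0.5718 0.0409 0.021 ] along -51.6
scene deck_edge 0.93 [0.56   0.0927 0.02  ] along 1.3
top 0 0.03 240 dz mm 1.92 +- 0.22
top 0.03 0.06 176 dz mm 1.02 +- 0.27
top 0.06 0.1 609 dz mm 1.19 +- 0.14
top 0.1 0.2 1584 dz mm 0.83 +- 0.09
top edge lift mm 2.06
top wedge_nose 0.38 [0.555  0.0863 0.003 ] along -4.2
top deck_edge 0.55 [0.5548 0.0972 0.02  ] along 6.5
tcp along mm -48.13382433112539 lat -2.813761673489245 F along -7.639422258753062 Fz 5.137715681809603
t 10.967 tcp [0.5707 0.0443 0.0164] F [ 1.32 -7.53  5.14] w 0.39 q [ 0.04  0.31  2.01 -0.    0.83 -0.11]
yaw 98.35 tilt 0.21
slide cm [-11.71  -0.28  -0.03] rot [0.0027 0.0025 0.001 ]
```

Lift is now about 2 mm, with both cameras agreeing. At 1 in 4, 1.2 cm more gives about 5 mm.

Emit:
{"api": "play_rows", "payload": {
  "slide": [
    [0.2,0,0.08],
    [0.4,0,0.08],
    [0.6,0,0.08],
    [0.8,0,0.08],
    [1.0,0,0.08],
    [1.2,0,0.08],
    [1.2,0,0.08],
    [1.2,0,0.08],
    [1.2,0,0.08]
  ],
  "delta_rot": [
    [0.002,0.002,0],
    [0.002,0.002,0],
    [0.002,0.002,0],
    [0.002,0.002,0],
    [0.002,0.002,0],
    [0.002,0.002,0],
    [0.002,0.002,0],
    [0.002,0.002,0],
    [0.002,0.002,0]
  ]
}}

```text
time: 11.72
tool_pos: [0.5698, 0.0558, 0.0164]
tcp_rot: [2.05, 2.376, 0.0]
wrist_force: [0.7, -7.5, 6.1]
width: 0.389
```

```bash
python3 lift.py 9
```

```text
scene 0 0.03 222 dz mm 4.34 +- 0.13
scene 0.03 0.06 399 dz mm 3.89 +- 0.1
scene 0.06 0.1 534 dz mm 3.34 +- 0.13
scene 0.1 0.2 607 dz mm 1.51 +- 0.11
scene edge lift mm 4.66
scene wedge_grip 0.6 [0.5711 0.0412 0.021 ] along -51.2
scene deck_edge 0.64 [0.5589 0.0932 0.02  ] along 2.0
top 0 0.03 242 dz mm 4.47 +- 0.21
top 0.03 0.06 248 dz mm 3.06 +- 0.23
top 0.06 0.1 388 dz mm 3.26 +- 0.18
top 0.1 0.2 1575 dz mm 1.69 +- 0.09
top edge lift mm 4.83
top deck_edge 0.88 [0.5553 0.0881 0.02  ] along -2.6
tcp along mm -36.63308426226705 lat -3.558090157171389 F along -7.823308548035096 Fz 5.300133826353909
t 12.117 tcp [0.5698 0.0558 0.0164] F [ 2.21 -7.58  5.3 ] w 0.387 q [ 0.06  0.31  2.01 -0.    0.83 -0.09]
yaw 98.43 tilt 0.2
slide cm [-12.86  -0.37  -0.03] rot [0.0025 0.0025 0.0023]
```

View pics/scene9c.png

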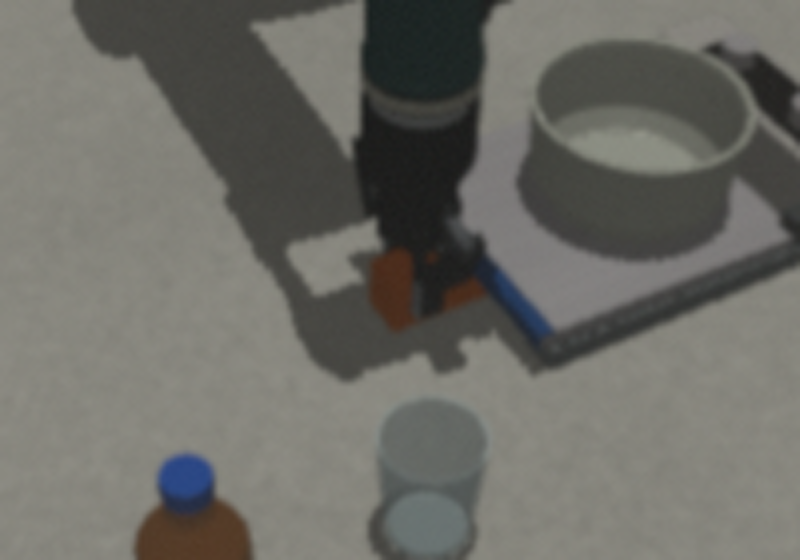

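Lift reads 4.7 mm (scene) and 4.8 mm (top). The picture shows the edge standing on the ramp just ahead of the fingers (crop about (480,280)). The wedge is still gripped, forces are steady, and the beaker and bottle have not moved. I'm handing it in.

```bash
python3 -c "
from h import *
print(finish_job());s=read_state();print(s['time'],s['tool_pos'],s['wrist_force'],s['width'])"
```

```text
the job is handed in; nothing more can be done
None
the job is handed in; nothing more can be done
```

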